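# Open the ratchet clamp around the dental model

### The job

Open the quick clamp so that the gypsum model can be taken out later: with a fingertip press down the orange release pad on the sliding jaw and, keeping it pressed, push the jaw all the way back along its bar until it stops at the end away from the model, then lift the hand clear. Do not lift or shift the model or anything else that stands around.

Things in the scene. Friction and masses are not known exactly. Their poses are not given: they have to be found in the camera images.
- clamp: Bench quick clamp, bolted down. Dark steel base plate 155 x 330 mm (its x, y), 12 mm thick; origin at the centre of its underside, on the table. The bar runs along the clamp's y axis over x = +35 mm. Blue fixed jaw at the -y end (top 74 mm above the table), blue end post at the +y end (68 mm). 'Back' (open) for the sliding jaw is the clamp's +y.
- jaw (a joint): Travel of the sliding jaw along the bar, m: 0 = closed by the fixed jaw, grows as it is pushed back (clamp's +y), 0.12 = fully back at its stop. A ratchet with 10 mm teeth keeps it from going back unless the release pad is held down (it may give up to 10 mm before a tooth catches); towards 0 it moves freely. Sliding friction about 5 N.
- release (a joint): How far the orange release pad is pressed, m: 0 = up, 0.012 = bottomed. Sprung: 3 N to start, 7.5 N at the bottom. The ratchet is free when it is down 0.007 or more (0.009 to 0.011 is sure) and locks as soon as the pad is let up, so keep it down while pushing. It travels with the jaw and may rest up to 0.006 down when the pawl sits on a tooth.
- pad_top (a point): Centre of the top face of the orange release pad (44 mm across the bar, 58 mm along it), 90 mm above the table when up. It moves down with the pad and along with the jaw. The push wall's inner face is 33 mm from it towards the clamp's +y; the jaw plate's inner face 35 mm towards -y.
- wall_top (a point): Middle of the top edge of the inner face (facing -y, over the pad) of the blue push wall at the +y end of the sliding jaw: 10 mm thick, 52 mm wide, top 115 mm above the table, 25 mm above the raised pad. Pushing this face to the clamp's +y moves the jaw back.
- plate_top (a point): Middle of the top edge of the blue jaw plate at the -y end of the sliding jaw, 112 mm above the table; the plate is 10 mm thick and reaches 96 mm from the bar to the clamp's -x side. Between it and the push wall is a well 68 mm long, open at both sides, with the orange pad on its floor.
- model_mid (a point): Tan gypsum dental model with an arch of teeth on top, 56 x 58 mm, 38 mm tall, standing loose on the clamp's base plate between the fixed jaw and the jaw plate; this point lies at its centre, 15 mm above its underside. It must stay standing there.
- jar_mid (a point): Bystander: amber glass jar with a white lid, 56 mm across, 65 mm tall; this point is half-way up its axis.
- blank_a_mid (a point): Bystander: cream milling blank, an 18 x 18 mm block on a round steel foot 24 mm across, 44 mm tall in all, standing upright; this point is half-way up.
- blank_b_mid (a point): Bystander: violet milling blank, an 18 x 18 mm block on a round steel foot 24 mm across, 44 mm tall in all, standing upright; this point is half-way up.
- driver_grip (a point): Bystander: small blue-handled screwdriver lying flat, 150 mm long; this point is in its handle.
- can_mid (a point): Bystander: green spray can, 52 mm across, 160 mm tall; this point is half-way up.
- disc_center (a point): Bystander: white ceramic milling disc lying flat, 98 mm across, 16 mm thick; this point is at its centre.
There are look-alikes about, which are no part of the job. Of the things that look like the part that bears model_mid, the middle-sized one is meant.

How it is judged:
By the outcome, as a careful person would: the job done as asked, in the order asked, and still so for the second after the job is handed in, with the robot touching nothing.
It also fails if it takes over 35 s, if anything falls off the work surface, if the arm or the gripper's body presses on something with over 40 N, if the wrist force passes 120 N, or if a joint passes its speed limit or range.

### The arm

A 6-joint arm with a two-finger parallel gripper is mounted at the origin on the work surface. World frame = base frame: x ahead of the robot, y to its left, z up, the work surface at z = 0. Lengths are in m, angles in degrees, forces in N, time in s.
With the tool pointing down it reaches from about 0.375 to 0.9 m from the base axis. Payload 3.1 kg.
Tool frame: the origin (TCP) lies at the very end of the fingers, on their centre line; the grasp point (between the pads) lies 19 mm behind it; z points along the fingers, x is the direction in which the jaws open and shut, and the axes are right-handed (so a half turn about z gives the same grasp; the last joint's range is limited). The gripper opens to 87 mm and grips with 3 to 60 N. Pads are 19 mm wide; open, the fingers measure 117 mm over their backs; the gripper's body (75 mm by 190 mm) begins 51 mm behind the grasp point.
Start: joints at [55.033, 30.224, 82.088, -0, 67.689, -10.227], TCP at [0.262, 0.568, 0.223] pointing down, gripper open.
Joint ranges: [-176.69, 176.69], [-43.24, 126.21], [12.49, 139.97], [-82, 262], [0, 151.66], [-163.58, 163.58]. Speed limits (degrees/s): [159.86, 159.86, 180, 180, 180, 180].

### API

Orientations are given as a 3x3 rotation matrix whose columns are the frame's x, y, z axes.
In Python, from rig import read_state, capture, bot gives the robot as it stands.
- The arm moves only by the shell command python3 -m crank 'ROWS' [OPENING]. ROWS is JSON, a list of rows, each a list of 2 entries, a list of its own where there are three numbers: the shift along the tool's x, y, z in cm, then the turn, a rotation vector about the tool's x, y, z in rad. In form: [[[dx, dy, dz], [wx, wy, wz]], ...]. A call has 1 to 12 rows; each row shifts and turns the commanded pose from where the row before left it, along the tool's axes as they then stand; what a row does not reach is not made up. A row lasts 1/10 s, in which the tool goes at most 50 mm and 8.59 degrees, less where a joint would pass 70% of its speed; a pose out of reach is approached as far as the arm can. A call with a gripper value outside its range is refused whole. OPENING is the closure, from -1 (fully open) to 1 (shut), set as the call begins (- or left out, the last holds). The fingers move at their own pace and stop on an object; the grip force is fixed at half the most. Time passes only in rows, so rows that do not move let the fingers close. It gives the time, the measured TCP pose, the force and the opening at its end, in the units of the state.
- read_state(): the state, without advancing time (a new reading comes with each control period).
- capture(name): name is "scene" or "top" or "wrist"; returns a dict with "pixels" (480x640x3 uint8, red, green, blue), "camera_matrix" (3x3 intrinsics, pixels), "R" (3x3) and "t" (3): a world point X has camera coordinates R X + t. Camera axes: x right, y down, z forward; pixel columns grow to the right and rows downward; lengths in m; the calibration is good to about 2 mm. A picture is of the moment at which its call begins. There is no depth.
- bot.hand_in(): hands the job in, once; it reports no verdict.
The state is a dict: "time_s": time; "joint_positions": joint angles; "qvel": joint speeds; "tau": joint torques, N m; "position": TCP position; "tcp_rot": TCP orientation; "force": force on the tool from outside, world axes, zero at the start; "moment": the same for the moment, N m; "opening": opening from 0.0 (shut) to 1.0 (fully open).
Only numpy, scipy, OpenCV 4.12 (cv2) and the standard library are available. Lean on these libraries where they do the work, as an engineer would, in place of code of your own. Each camera call takes 0.05 s, during which the arm holds its last target.

## Working session

There is one attempt and no reset: what is moved stays moved. The work goes in short steps, Python scripts to look and compute and a shell command to move; the robot and the scene stay as the last step left them, time stands still between calls to the robot, and variables do not carry over. Pictures are saved under pics/ and viewed, and the job is handed in when it is done.

```bash
ls; mkdir -p pics; python3 - <<'E'
from rig import read_state, capture, bot
import cv2,numpy as np,pickle
s=read_state();print(s)
d={}
for n in("scene","top","wrist"):
    c=capture(n);d[n]=c;cv2.imwrite(f"pics/{n}0.png",c["pixels"][:,:,::-1])
    print(n,-c["R"].T@c["t"],c["R"].round(3).tolist(),c["camera_matrix"].tolist())
pickle.dump(d,open("cap0.pkl","wb"))
E
```

```text
pics
{'time_s': 0.0, 'joint_positions': array([ 5.50340888e+01,  3.02770214e+01,  8.21573878e+01,  7.47119001e-04,
        6.76884922e+01, -1.02273918e+01]), 'qvel': array([-0.02746735, -0.02086776,  0.061761  , -0.0596583 ,  0.14328523,
        0.06571383]), 'tau': array([-5.11235085e-04, -4.40044892e+01, -1.76596606e+01,  6.34155096e-02,
        5.80683863e-02, -1.70844100e-04]), 'position': array([0.26109033, 0.56704183, 0.22158692]), 'tcp_rot': array([[ 4.18480962e-01,  9.08224724e-01, -1.23918041e-03],
       [ 9.08223121e-01, -4.18482612e-01, -1.75092607e-03],
       [-2.10880980e-03, -3.92723079e-04, -9.99997699e-01]]), 'force': array([-0.68095416, -0.14001491,  0.36561997]), 'moment': array([ 0.01259579, -0.00400927,  0.03040393]), 'opening': 0.9968182302941485}
scene [1.45200952 0.07762278 0.94823797] [[-0.092, 0.996, 0.021], [0.673, 0.078, -0.736], [-0.734, -0.054, -0.677]] [[578.3822458220035, 0.0, 321.3901501939655], [0.0, 578.3822458220035, 242.3710293767669], [0.0, 0.0, 1.0]]
top [0.37980232 0.01728856 1.57547808] [[-0.004, -1.0, 0.005], [-0.996, 0.003, -0.093], [0.093, -0.005, -0.996]] [[608.7267618719032, 0.0, 309.30707661050724], [0.0, 608.7267618719032, 235.67680591421862], [0.0, 0.0, 1.0]]
wrist [0.19555578 0.59826717 0.38507711] [[0.417, 0.909, -0.002], [0.878, -0.402, 0.261], [0.236, -0.111, -0.965]] [[332.5934910841306, 0.0, 320.28229394139123], [0.0, 332.5934910841306, 243.85216914510812], [0.0, 0.0, 1.0]]
```

View pics/scene0.png

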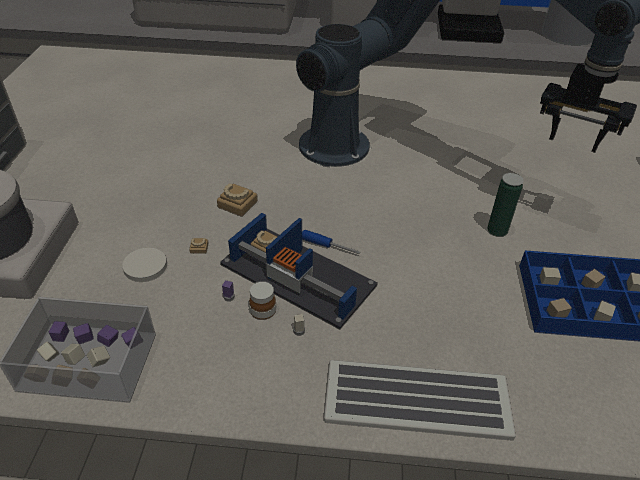

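View pics/top0.png

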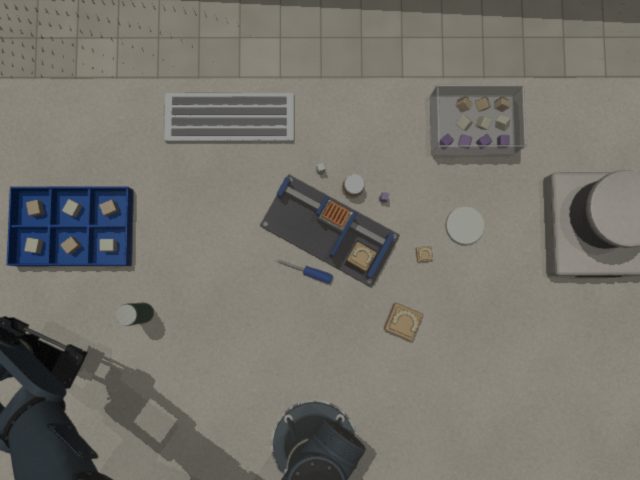

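View pics/wrist0.png

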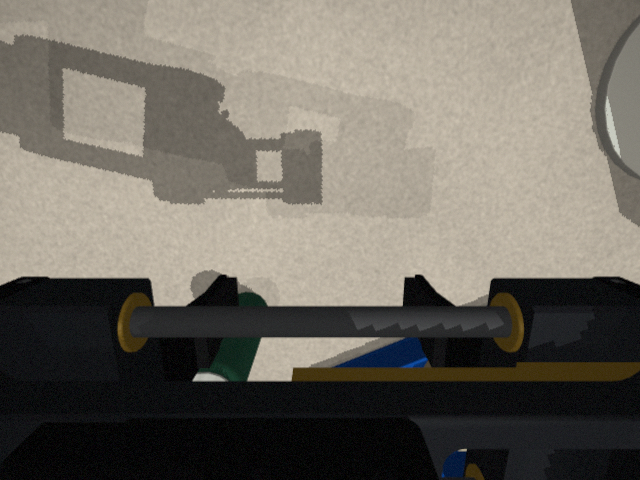

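```bash
cat > h.py <<'E'
import numpy as np,cv2
def ray(c,u,v,z):
    K,R,t=c["camera_matrix"],c["R"],c["t"];o=-R.T@t
    d=R.T@np.linalg.solve(K,[u,v,1.]);return o+d*(z-o[2])/d[2]
def proj(c,X):
    p=c["camera_matrix"]@(c["R"]@np.asarray(X,float)+c["t"]);return p[:2]/p[2]
def orange(c):
    h=cv2.cvtColor(c["pixels"],cv2.COLOR_RGB2HSV)
    m=cv2.inRange(h,(5,150,90),(14,255,255))
    return m
E
python3 - <<'E'
import pickle,cv2,numpy as np
from h import *
d=pickle.load(open("cap0.pkl","rb"))
c=d["top"]; im=c["pixels"]
cr=cv2.resize(im[150:350,230:450],None,fx=3.4,fy=3,interpolation=cv2.INTER_CUBIC)
cr=cv2.resize(im[150:350,240:450],None,fx=3,fy=3,interpolation=cv2.INTER_CUBIC)
cv2.imwrite("pics/crop_top.png",cr[:,:,::-1])
im2=d["scene"]["pixels"]
cv2.imwrite("pics/crop_sc.png",cv2.resize(im2[180:340,180:390],None,fx=3.7,fy=3.7,interpolation=cv2.INTER_CUBIC)[:,:,::-1])
for n in("top","scene"):
    m=orange(d[n]);k,l,s,ce=cv2.connectedComponentsWithStats(cv2.morphologyEx(m,cv2.MORPH_CLOSE,np.ones((5,5))))
    for i in range(1,k):
        if s[i,4]>30:
            print(n,s[i],ce[i],ray(d[n],*ce[i],.088), cv2.minAreaRect(np.argwhere(l==i)[:,::-1].astype(np.float32)))
E
```

```text
top [323 204  25  22 298] [335.66778523 214.15771812] [ 0.57169404 -0.0558002   0.088     ] ((335.4952697753906, 213.60850524902344), (20.68838882446289, 15.929086685180664), 29.05460548400879)
scene [273 247  29  21 307] [287.1009772  256.94136808] [ 0.57335727 -0.05911075  0.088     ] ((287.0000305175781, 256.5), (23.702320098876953, 15.205260276794434), 26.56505012512207)
```

View pics/crop_top.png

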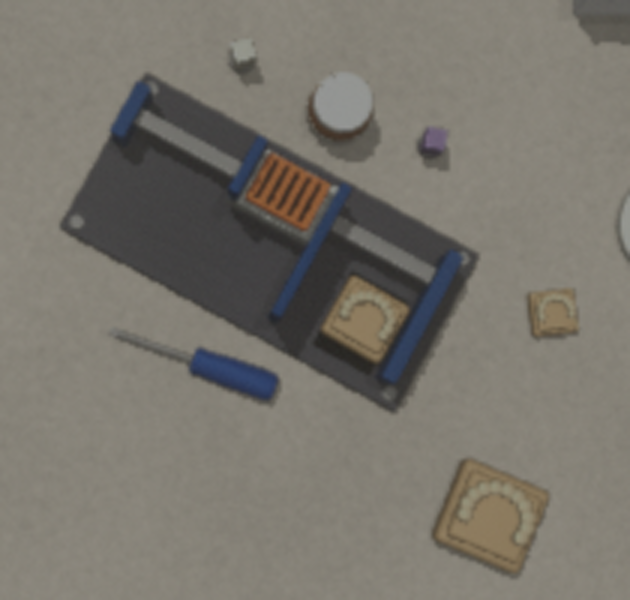

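View pics/crop_sc.png

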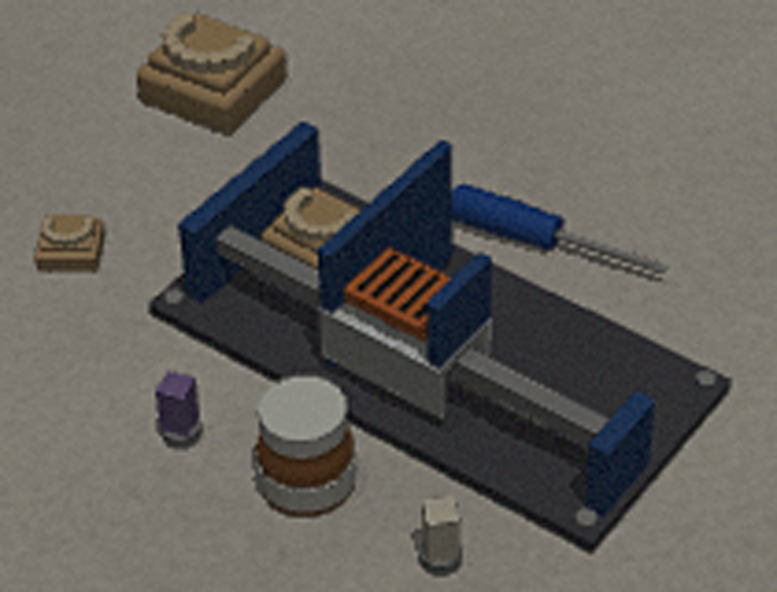

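```bash
python3 - <<'E'
import pickle,cv2,numpy as np
from h import *
from rig import read_state
d=pickle.load(open("cap0.pkl","rb"));c=d["top"]
P=np.array([ray(c,240+u/3,150+v/3,.012) for u,v in[(148,73),(478,257),(395,410),(63,227)]])
print(P.round(4)); cen=P.mean(0)
y=(P[0]-P[1])+(P[3]-P[2]);y/=np.linalg.norm(y);x=np.array([y[1],-y[0],0])
print("cen",cen,"y",y,np.degrees(np.arctan2(y[1],y[0])),np.linalg.norm(P[0]-P[1]),np.linalg.norm(P[0]-P[3]))
print("x",x)
m=orange(c);m=cv2.morphologyEx(m,cv2.MORPH_CLOSE,np.ones((5,5)));M=cv2.moments(m[190:240,300:360],True)
u,v=300+M['m10']/M['m00'],190+M['m01']/M['m00']
for z in(.084,.09):
  p=ray(c,u,v,z);print("pad",p,"rel",(p-cen)@x,(p-cen)@y)
for n,(u,v),z in[("wall",(261,140),.115),("wall2",(233,190),.115),("platetop",(347,186),.112),("plateend",(280,316),.112)]:
  p=ray(c,240+u/3,150+v/3,z);print(n,p,(p-cen)@x,(p-cen)@y)
s=read_state();R=s["tcp_rot"]
p=ray(c,*((240+0),0),.1)
q=ray(c,300+M['m10']/M['m00'],190+M['m01']/M['m00'],.09)
q=q-0*y;q[2]=.14
print("shift cm",R.T@(q-s["position"])*100, "yaw tool",np.degrees(np.arctan2(R[1,0],R[0,0])))
print("jar",ray(c,240+341/3,150+102/3,.065),(ray(c,240+341/3,150+102/3,.065)-cen)@x,(ray(c,240+341/3,150+102/3,.065)-cen)@y)
E
```

```text
[[ 0.6864  0.0603  0.012 ]
 [ 0.525  -0.2235  0.012 ]
 [ 0.3941 -0.1503  0.012 ]
 [ 0.5521  0.1336  0.012 ]]
cen [ 0.53941006 -0.04497169  0.012     ] y [0.49030562 0.87155057 0.        ] 60.639329159539614 0.3264600621938396 0.15290255270765396
x [ 0.87155057 -0.49030562  0.        ]
pad [ 0.57221006 -0.05599674  0.084     ] rel 0.03399250537367357 0.006473135155961866
pad [ 0.57143603 -0.05570192  0.09      ] rel 0.03317335043915549 0.006350571838138811
wall [ 0.61100885 -0.03378501  0.115     ] 0.05691707136993443 0.04485504701653333
wall2 [ 0.57035429 -0.01094973  0.115     ] 0.01028830689998989 0.0448239937346325
platetop [ 0.57371918 -0.10315785  0.112     ] 0.05843113415765757 -0.03389023046380294
plateend [ 0.46871063 -0.04822276  0.112     ] -0.060024112537791836 -0.037497802761887425
shift cm [-43.57836707  54.24378447   8.23421097] yaw tool 65.26353649557936
jar [ 0.6508892  -0.10276557  0.065     ] 0.12549637090179963 0.004288558854538139
```

```bash
python3 -m crank '[[[-3,3.8,0],[0,0,0]],[[-3,3.8,0],[0,0,0]],[[-3,3.8,0],[0,0,0]],[[-3,3.8,0],[0,0,0]],[[-3,3.8,0],[0,0,0]],[[-3,3.8,0],[0,0,0]],[[-3,3.8,0],[0,0,0]],[[-3,3.8,0],[0,0,0]],[[-3,3.8,0],[0,0,0]],[[-3,3.8,0],[0,0,0]],[[-3,3.8,0],[0,0,0]],[[0,0,0],[0,0,0.08]]]' 1
cat > t.py <<'E'
import sys,numpy as np
from rig import read_state
s=read_state();R=s["tcp_rot"];q=np.array([float(a) for a in sys.argv[1:4]])
print(s["time_s"],s["position"].round(4),"F",s["force"].round(2),"op",round(s["opening"],3))
print("shift cm",(R.T@(q-s["position"])*100).round(2),"yaw",np.degrees(np.arctan2(R[1,0],R[0,0])).round(2), "tilt",R[:,2].round(4))
y=np.array([.4903,.8716,0]);x=np.array([.8716,-.4903,0]);e=s["position"]-[.53941,-.04497,0]
print("clamp frame mm",(e@x*1000).round(1),(e@y*1000).round(1),"F xy",(s["force"]@x).round(2),(s["force"]@y).round(2))
E
python3 t.py 0.5716 -0.0557 0.14
```

```text
time_s: 1.35
position: [0.5069, 0.0876, 0.2227]
tcp_rot: [[0.497, 0.868, 0.004], [0.868, -0.497, -0.002], [0.0, 0.004, -1.0]]
force: [-0.3, 1.6, 1.1]
opening: 0.03
1.35 [0.5069 0.0876 0.2227] F [-0.29  1.59  1.15] op 0.03
shift cm [-9.22 12.7   8.33] yaw 60.19 tilt [ 0.0038 -0.0021 -1.    ]
clamp frame mm -93.3 99.6 F xy -1.03 1.24
```

```bash
python3 -m crank '[[[-2.5,3.2,0],[0,0,0]],[[-2.5,3.2,0],[0,0,0]],[[-2.5,3.2,0],[0,0,0]],[[-1.7,3.0,1],[0,0,0]],[[0,0,3],[0,0,0]],[[0,0,2],[0,0,0]],[[0,0,0],[0,0,0]],[[0,0,0],[0,0,0]]]'
python3 t.py 0.5716 -0.0557 0.10
python3 - <<'E'
from rig import capture
import cv2,pickle
d={n:capture(n) for n in("top","scene","wrist")};pickle.dump(d,open("cap1.pkl","wb"))
for n,(a,b,e,f) in dict(top=(150,350,240,450),scene=(150,310,180,390)).items():
    cv2.imwrite(f"pics/{n}1.png",cv2.resize(d[n]["pixels"][a:b,e:f],None,fx=2.9,fy=2.9,interpolation=cv2.INTER_CUBIC)[:,:,::-1])
cv2.imwrite("pics/wrist1.png",d["wrist"]["pixels"][:,:,::-1])
E
```

```text
time_s: 2.15
position: [0.5677, -0.0489, 0.1624]
tcp_rot: [[0.49, 0.872, -0.001], [0.872, -0.49, 0.0], [-0.0, -0.001, -1.0]]
force: [0.1, 1.4, 0.0]
opening: 0.005
2.15 [ 0.5677 -0.0489  0.1624] F [0.11 1.36 0.03] op 0.005
shift cm [-0.41  0.68  6.24] yaw 60.68 tilt [-9.e-04  2.e-04 -1.e+00]
clamp frame mm 26.6 10.5 F xy -0.57 1.24
```

View pics/scene1.png

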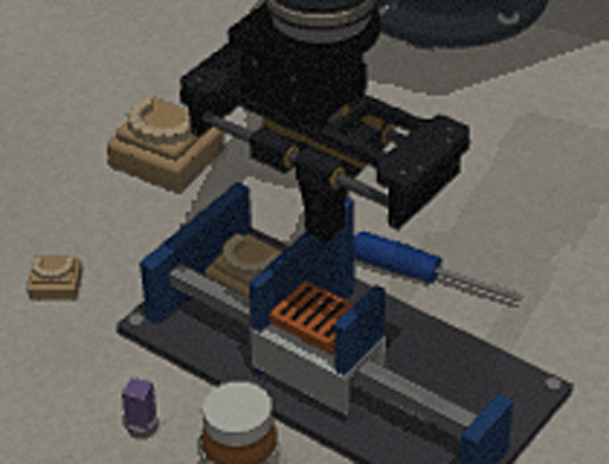

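View pics/wrist1.png

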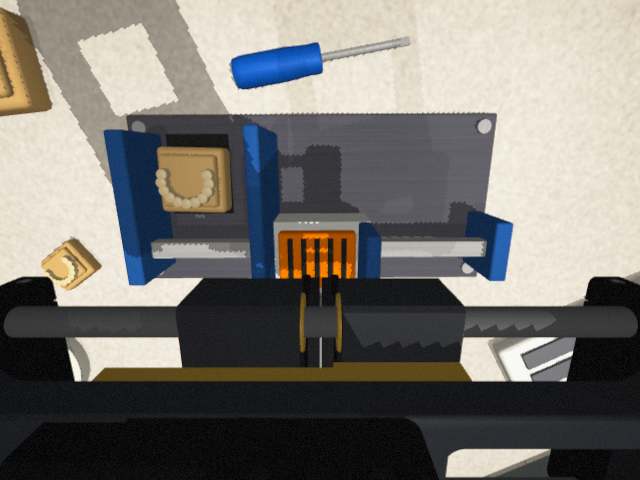

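```bash
python3 -c "
import pickle;from h import *
import numpy as np
c=pickle.load(open('cap1.pkl','rb'))['wrist']
for u in(278,317,356):
  p=ray(c,u,255,.09);e=p-[.53941,-.04497,0];print(p,e@[.8716,-.4903,0],e@[.4903,.8716,0])"
python3 -m crank '[[[-0.2,0.7,0],[0,0,0]],[[0,0,2.5],[0,0,0]],[[0,0,2],[0,0,0]],[[0,0,1.5],[0,0,0]],[[0,0,0],[0,0,0]],[[0,0,0],[0,0,0]],[[0,0,0],[0,0,0]]]'
python3 t.py 0.5716 -0.0557 0.08
```

```text
[ 0.55369011 -0.07604558  0.09      ] 0.027682901289708677 -0.020083933691615232
[ 0.56787469 -0.05067799  0.09      ] 0.02760845160018978 0.008981149999476636
[ 0.58205997 -0.02530916  0.09      ] 0.0275339982297472 0.038047670719447334
time_s: 3.0
position: [0.5741, -0.0545, 0.1038]
tcp_rot: [[0.49, 0.872, 0.003], [0.872, -0.49, -0.001], [0.001, 0.003, -1.0]]
force: [-0.6, 0.1, 0.0]
opening: 0.008
3.0 [ 0.5741 -0.0545  0.1038] F [-0.59  0.08  0.  ] op 0.008
shift cm [-0.23 -0.16  2.38] yaw 60.68 tilt [ 2.5e-03 -8.0e-04 -1.0e+00]
clamp frame mm 34.9 8.7 F xy -0.55 -0.22
```

Over the pad centre (clamp frame 35, 8.7 mm), clear of both walls. Descend gently.

```bash
python3 -m crank '[[[0,0,0.5],[0,0,0]],[[0,0,0.5],[0,0,0]],[[0,0,0.3],[0,0,0]],[[0,0,0],[0,0,0]],[[0,0,0],[0,0,0]],[[0,0,0],[0,0,0]]]'
python3 t.py 0.5716 -0.0557 0.08;python3 -m crank '[[[0,0,0.3],[0,0,0]],[[0,0,0],[0,0,0]],[[0,0,0],[0,0,0]],[[0,0,0],[0,0,0]]]'
python3 t.py 0.5716 -0.0557 0.08
```

```text
time_s: 3.6
position: [0.5731, -0.0541, 0.0896]
tcp_rot: [[0.49, 0.872, 0.0], [0.872, -0.49, -0.0], [0.0, 0.0, -1.0]]
force: [0.3, -0.1, -0.7]
opening: 0.004
3.6 [ 0.5731 -0.0541  0.0896] F [ 0.35 -0.06 -0.67] op 0.004
shift cm [-0.21 -0.05  0.96] yaw 60.68 tilt [ 1.e-04 -0.e+00 -1.e+00]
clamp frame mm 33.8 8.5 F xy 0.33 0.12
time_s: 4.0
position: [0.5734, -0.0543, 0.087]
tcp_rot: [[0.49, 0.872, 0.001], [0.872, -0.49, -0.0], [0.0, 0.001, -1.0]]
force: [0.7, -0.2, 4.1]
opening: 0.003
4.0 [ 0.5734 -0.0543  0.087 ] F [ 0.69 -0.22  4.11] op 0.003
shift cm [-0.22 -0.09  0.7 ] yaw 60.68 tilt [ 1.1e-03 -4.0e-04 -1.0e+00]
clamp frame mm 34.2 8.6 F xy 0.71 0.14
```

```bash
python3 -m crank '[[[0,0,0.3],[0,0,0]],[[0,0,0.2],[0,0,0]],[[0,0,0],[0,0,0]],[[0,0,0],[0,0,0]],[[0,0,0],[0,0,0]]]'
python3 t.py 0.5716 -0.0557 0.08;python3 -m crank '[[[0,0,0.2],[0,0,0]],[[0,0,0],[0,0,0]],[[0,0,0],[0,0,0]],[[0,0,0],[0,0,0]]]'
python3 t.py 0.5716 -0.0557 0.08
```

```text
time_s: 4.5
position: [0.5734, -0.0542, 0.0817]
tcp_rot: [[0.49, 0.872, 0.001], [0.872, -0.49, -0.0], [0.0, 0.001, -1.0]]
force: [-0.5, -0.5, 5.6]
opening: 0.003
4.5 [ 0.5734 -0.0542  0.0817] F [-0.45 -0.48  5.64] op 0.003
shift cm [-0.22 -0.09  0.17] yaw 60.68 tilt [ 1.e-03 -3.e-04 -1.e+00]
clamp frame mm 34.2 8.6 F xy -0.16 -0.64
time_s: 4.9
position: [0.5734, -0.0543, 0.0799]
tcp_rot: [[0.49, 0.872, 0.001], [0.872, -0.49, -0.0], [0.0, 0.001, -1.0]]
force: [0.6, -0.6, 6.4]
opening: 0.005
4.9 [ 0.5734 -0.0543  0.0799] F [ 0.56 -0.59  6.41] op 0.005
shift cm [-0.21 -0.09 -0.01] yaw 60.67 tilt [ 1.1e-03 -3.0e-04 -1.0e+00]
clamp frame mm 34.2 8.6 F xy 0.78 -0.24
```

```bash
python3 -m crank '[[[0.5,0,0],[0,0,0]],[[0.5,0,0],[0,0,0]],[[0.5,0,0],[0,0,0]],[[0.3,0,0],[0,0,0]],[[0.3,0,0],[0,0,0]],[[0.3,0,0],[0,0,0]],[[0.3,0,0],[0,0,0]],[[0.3,0,0],[0,0,0]],[[0,0,0],[0,0,0]],[[0,0,0],[0,0,0]]]'
python3 t.py 0.5716 -0.0557 0.08
python3 - <<'E'
from rig import capture
import cv2,pickle
d={n:capture(n) for n in("scene","wrist")};pickle.dump(d,open("cap2.pkl","wb"))
cv2.imwrite(f"pics/scene2.png",cv2.resize(d["scene"]["pixels"][150:310,180:390],None,fx=2.9,fy=2.9,interpolation=cv2.INTER_CUBIC)[:,:,::-1])
cv2.imwrite("pics/wrist2.png",d["wrist"]["pixels"][:,:,::-1])
E
```

```text
time_s: 5.9
position: [0.587, -0.0289, 0.0796]
tcp_rot: [[0.489, 0.872, -0.001], [0.872, -0.489, -0.001], [-0.002, -0.001, -1.0]]
force: [-2.4, -2.4, 6.1]
opening: 0.003
5.9 [ 0.587  -0.0289  0.0796] F [-2.37 -2.41  6.09] op 0.003
shift cm [-3.1  -0.03 -0.03] yaw 60.72 tilt [-0.0015 -0.0015 -1.    ]
clamp frame mm 33.6 37.4 F xy -0.89 -3.26
```

View pics/scene2.png

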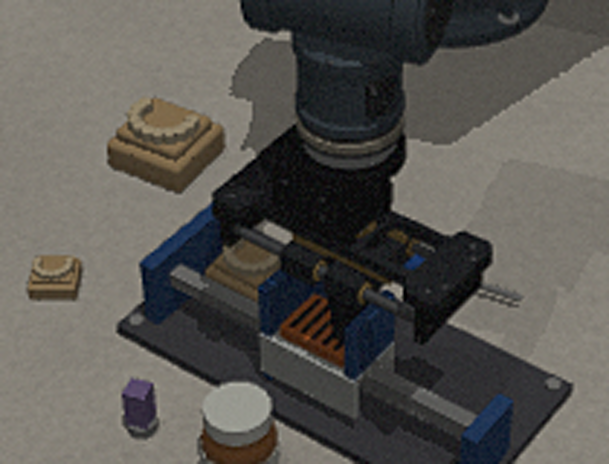

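View pics/wrist2.png

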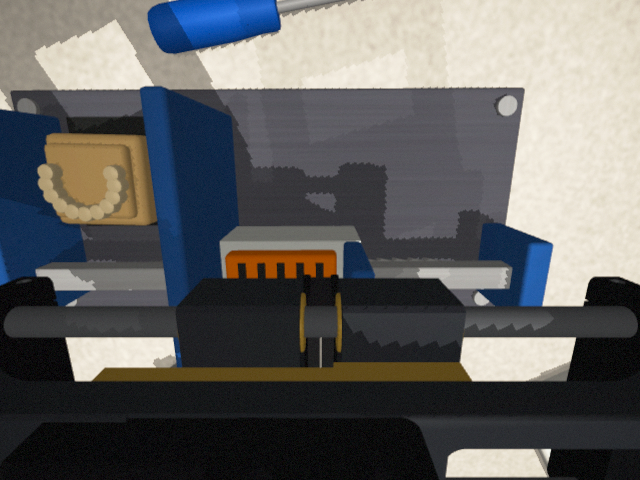

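```bash
python3 -m crank '[[[0.3,0,0],[0,0,0]],[[0.3,0,0],[0,0,0]],[[0.3,0,0],[0,0,0]],[[0.3,0,0],[0,0,0]],[[0,0,0],[0,0,0]]]'
python3 t.py 0.5716 -0.0557 0.08
python3 -m crank '[[[0.3,0,0],[0,0,0]],[[0.3,0,0],[0,0,0]],[[0.3,0,0],[0,0,0]],[[0.3,0,0],[0,0,0]],[[0,0,0],[0,0,0]]]'
python3 t.py 0.5716 -0.0557 0.08
```

```text
time_s: 6.5
position: [0.5928, -0.0184, 0.0796]
tcp_rot: [[0.489, 0.872, -0.002], [0.872, -0.489, -0.002], [-0.002, -0.001, -1.0]]
force: [-1.9, -2.7, 7.0]
opening: 0.006
6.5 [ 0.5928 -0.0184  0.0796] F [-1.88 -2.68  6.95] op 0.006
shift cm [-4.29 -0.03 -0.03] yaw 60.73 tilt [-0.0018 -0.0017 -1.    ]
clamp frame mm 33.5 49.3 F xy -0.32 -3.26
time_s: 7.0
position: [0.5987, -0.0079, 0.0796]
tcp_rot: [[0.489, 0.872, -0.002], [0.872, -0.489, -0.002], [-0.002, -0.001, -1.0]]
force: [-2.6, -2.9, 6.2]
opening: 0.005
7.0 [ 0.5987 -0.0079  0.0796] F [-2.64 -2.88  6.16] op 0.005
shift cm [-5.49 -0.03 -0.03] yaw 60.73 tilt [-0.0019 -0.0017 -1.    ]
clamp frame mm 33.5 61.3 F xy -0.89 -3.8
```

```bash
python3 -m crank '[[[0.4,0,0],[0,0,0]],[[0.4,0,0],[0,0,0]],[[0.4,0,0],[0,0,0]],[[0.4,0,0],[0,0,0]],[[0.4,0,0],[0,0,0]],[[0.4,0,0],[0,0,0]],[[0,0,0],[0,0,0]]]'
python3 t.py 0.5716 -0.0557 0.08
python3 - <<'E'
from rig import capture
import cv2
d={n:capture(n) for n in("scene","wrist")}
cv2.imwrite(f"pics/scene3.png",cv2.resize(d["scene"]["pixels"][150:310,180:390],None,fx=2.9,fy=2.9,interpolation=cv2.INTER_CUBIC)[:,:,::-1])
E
```

```text
time_s: 7.7
position: [0.6104, 0.0132, 0.0796]
tcp_rot: [[0.489, 0.872, -0.002], [0.872, -0.489, -0.002], [-0.002, -0.001, -1.0]]
force: [-2.6, -3.1, 6.3]
opening: 0.005
7.7 [0.6104 0.0132 0.0796] F [-2.61 -3.06  6.32] op 0.005
shift cm [-7.9  -0.01 -0.02] yaw 60.73 tilt [-0.0021 -0.0015 -1.    ]
clamp frame mm 33.3 85.5 F xy -0.78 -3.94
```

View pics/scene3.png

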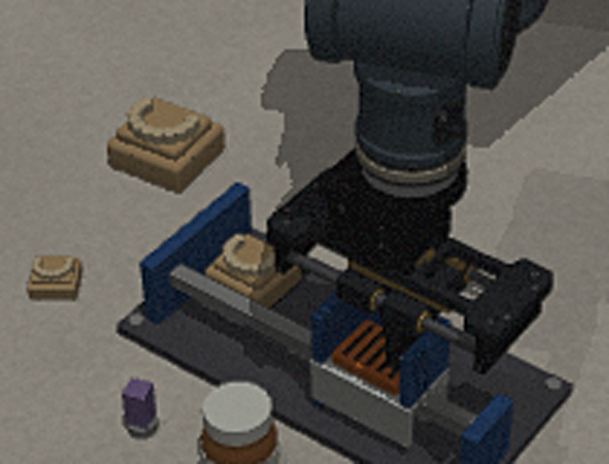

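Jaw follows (pad at about (365,355) in the crop), model undisturbed. Continue towards the stop.

```bash
python3 -m crank '[[[0.4,0,0],[0,0,0]],[[0.4,0,0],[0,0,0]],[[0.4,0,0],[0,0,0]],[[0.2,0,0],[0,0,0]],[[0,0,0],[0,0,0]]]'
python3 t.py 0.5716 -0.0557 0.08
python3 -m crank '[[[0.2,0,0],[0,0,0]],[[0.2,0,0],[0,0,0]],[[0.2,0,0],[0,0,0]],[[0,0,0],[0,0,0]]]'
python3 t.py 0.5716 -0.0557 0.08
```

```text
time_s: 8.3
position: [0.617, 0.0252, 0.0796]
tcp_rot: [[0.489, 0.872, -0.002], [0.872, -0.489, -0.002], [-0.003, -0.001, -1.0]]
force: [-1.8, -3.1, 6.8]
opening: 0.005
8.3 [0.617  0.0252 0.0796] F [-1.85 -3.07  6.84] op 0.005
shift cm [-9.28 -0.01 -0.02] yaw 60.73 tilt [-0.0025 -0.0017 -1.    ]
clamp frame mm 33.2 99.2 F xy -0.1 -3.58
time_s: 8.7
position: [0.6198, 0.0303, 0.0796]
tcp_rot: [[0.489, 0.872, -0.003], [0.872, -0.489, -0.002], [-0.003, -0.001, -1.0]]
force: [-1.4, -3.4, 6.1]
opening: 0.007
8.7 [0.6198 0.0303 0.0796] F [-1.4  -3.41  6.15] op 0.007
shift cm [-9.86 -0.   -0.01] yaw 60.73 tilt [-0.0027 -0.0018 -1.    ]
clamp frame mm 33.2 105.0 F xy 0.45 -3.66
```

```bash
python3 -m crank '[[[0.2,0,0],[0,0,0]],[[0.2,0,0],[0,0,0]],[[0,0,0],[0,0,0]]]'
python3 t.py 0.5716 -0.0557 0.08
python3 -m crank '[[[0.2,0,0],[0,0,0]],[[0.2,0,0],[0,0,0]],[[0,0,0],[0,0,0]]]'
python3 t.py 0.5716 -0.0557 0.08
python3 - <<'E'
from rig import capture
import cv2
d={n:capture(n) for n in("scene","wrist")}
cv2.imwrite(f"pics/scene4.png",cv2.resize(d["scene"]["pixels"][150:310,180:390],None,fx=2.9,fy=2.9,interpolation=cv2.INTER_CUBIC)[:,:,::-1])
E
```

```text
time_s: 9.0
position: [0.6218, 0.0338, 0.0796]
tcp_rot: [[0.489, 0.872, -0.003], [0.872, -0.489, -0.002], [-0.003, -0.002, -1.0]]
force: [-2.2, -3.2, 7.0]
opening: 0.004
9.0 [0.6218 0.0338 0.0796] F [-2.23 -3.2   7.03] op 0.004
shift cm [-1.026e+01 -0.000e+00 -1.000e-02] yaw 60.73 tilt [-0.0028 -0.0018 -1.    ]
clamp frame mm 33.2 109.0 F xy -0.37 -3.88
time_s: 9.3
position: [0.6237, 0.0373, 0.0796]
tcp_rot: [[0.489, 0.872, -0.003], [0.872, -0.489, -0.002], [-0.003, -0.002, -1.0]]
force: [-3.0, -3.1, 6.9]
opening: 0.0
9.3 [0.6237 0.0373 0.0796] F [-3.01 -3.11  6.85] op 0.0
shift cm [-1.066e+01 -0.000e+00 -1.000e-02] yaw 60.73 tilt [-0.0028 -0.0019 -1.    ]
clamp frame mm 33.2 113.0 F xy -1.1 -4.18
```

View pics/scene4.png

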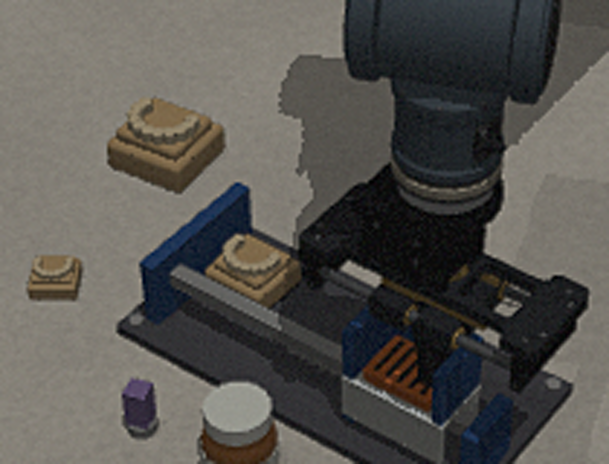

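```bash
python3 -m crank '[[[0.2,0,0],[0,0,0]],[[0.2,0,0],[0,0,0]],[[0,0,0],[0,0,0]]]'
python3 t.py 0.5716 -0.0557 0.08 | tail -1
python3 -m crank '[[[0.2,0,0],[0,0,0]],[[0.2,0,0],[0,0,0]],[[0,0,0],[0,0,0]]]' >/dev/null
python3 t.py 0.5716 -0.0557 0.08 | tail -1
```

```text
time_s: 9.7
position: [0.6257, 0.0407, 0.0796]
tcp_rot: [[0.489, 0.872, -0.003], [0.872, -0.489, -0.002], [-0.003, -0.002, -1.0]]
force: [-3.0, -3.6, 6.6]
opening: 0.004
clamp frame mm 33.2 117.0 F xy -0.89 -4.6
clamp frame mm 33.1 120.1 F xy -1.25 -6.61
```

```bash
python3 -m crank '[[[0.2,0,0],[0,0,0]],[[0,0,0],[0,0,0]],[[0,0,0],[0,0,0]]]'
python3 t.py 0.5716 -0.0557 0.08 
python3 -m crank '[[[0.2,0,0],[0,0,0]],[[0,0,0],[0,0,0]],[[0,0,0],[0,0,0]]]' >/dev/null
python3 t.py 0.5716 -0.0557 0.08
python3 - <<'E'
from rig import capture
import cv2
d={n:capture(n) for n in("scene","wrist")}
cv2.imwrite(f"pics/scene5.png",cv2.resize(d["scene"]["pixels"][170:330,200:410],None,fx=3.5,fy=3.5,interpolation=cv2.INTER_CUBIC)[:,:,::-1])
E
```

```text
time_s: 10.3
position: [0.6271, 0.0435, 0.0796]
tcp_rot: [[0.488, 0.873, -0.006], [0.873, -0.488, -0.006], [-0.008, -0.003, -1.0]]
force: [-5.6, -9.7, 9.7]
opening: 0.005
10.3 [0.6271 0.0435 0.0796] F [-5.64 -9.74  9.71] op 0.005
shift cm [-11.37  -0.     0.05] yaw 60.78 tilt [-0.0063 -0.0055 -1.    ]
clamp frame mm 33.1 120.1 F xy -0.14 -11.25
10.6 [0.6271 0.0436 0.0796] F [ -7.71 -14.66  10.59] op 0.005
shift cm [-1.137e+01 -1.000e-02  9.000e-02] yaw 60.82 tilt [-0.0086 -0.008  -0.9999]
clamp frame mm 33.1 120.2 F xy 0.47 -16.56
```

View pics/scene5.png

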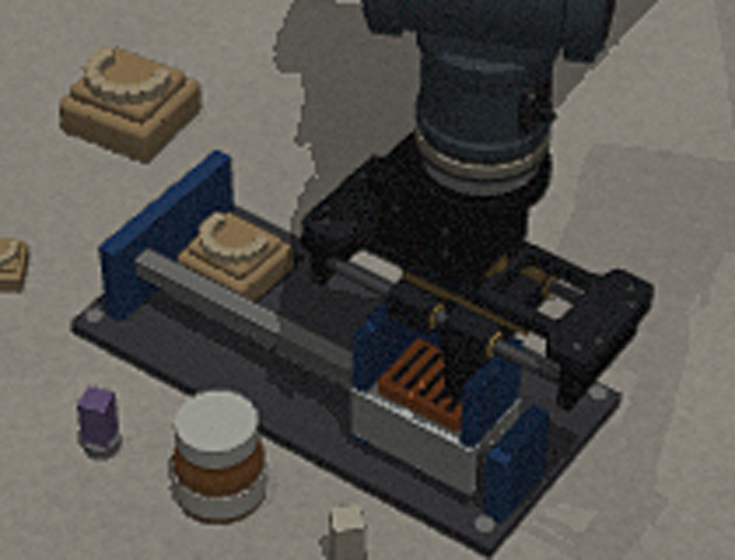

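```bash
python3 -m crank '[[[-0.3,0,0],[0,0,0]],[[0,0,0],[0,0,0]],[[0,0,0],[0,0,0]]]' >/dev/null
python3 t.py 0.5716 -0.0557 0.08
python3 -m crank '[[[0,0,-0.5],[0,0,0]],[[0,0,-0.8],[0,0,0]],[[0,0,-1],[0,0,0]],[[0,0,-2],[0,0,0]],[[0,0,-3],[0,0,0]],[[0,0,-4],[0,0,0]],[[0,0,-4],[0,0,0]],[[0,-4,0],[0,0,0]],[[0,-4,0],[0,0,0]],[[0,-4,0],[0,0,0]],[[0,-4,0],[0,0,0]],[[0,0,0],[0,0,0]]]' 
python3 t.py 0.5716 -0.0557 0.08
python3 - <<'E'
from rig import capture
import cv2,pickle
d={n:capture(n) for n in("top","scene","wrist")};pickle.dump(d,open("cap6.pkl","wb"))
cv2.imwrite(f"pics/scene6.png",cv2.resize(d["scene"]["pixels"][170:340,200:410],None,fx=3.5,fy=3.5,interpolation=cv2.INTER_CUBIC)[:,:,::-1])
cv2.imwrite("pics/top6.png",cv2.resize(d["top"]["pixels"][150:350,240:450],None,fx=3,fy=3,interpolation=cv2.INTER_CUBIC)[:,:,::-1])
E
```

```text
11.0 [0.6271 0.0435 0.0796] F [-4.85 -7.98  7.84] op 0.005
shift cm [-11.36   0.     0.03] yaw 60.74 tilt [-0.005 -0.004 -1.   ]
clamp frame mm 33.1 120.1 F xy -0.31 -9.33
time_s: 12.2
position: [0.4834, 0.1272, 0.2322]
tcp_rot: [[0.487, 0.873, -0.007], [0.874, -0.487, 0.001], [-0.002, -0.007, -1.0]]
force: [-0.3, -0.4, -0.2]
opening: 0.004
12.2 [0.4834 0.1272 0.2322] F [-0.3  -0.39 -0.16] op 0.004
shift cm [-11.65  16.7   15.13] yaw 60.87 tilt [-0.0068  0.0014 -1.    ]
clamp frame mm -133.2 122.6 F xy -0.07 -0.48
```

View pics/scene6.png

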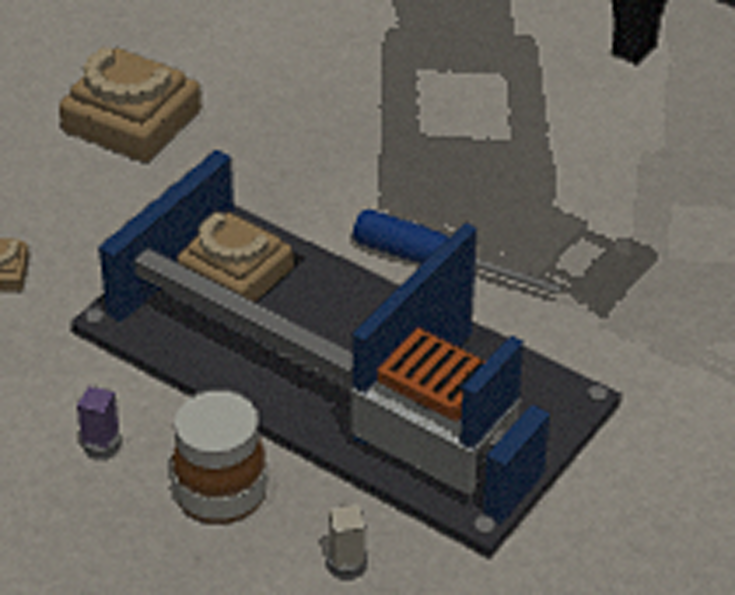

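View pics/top6.png

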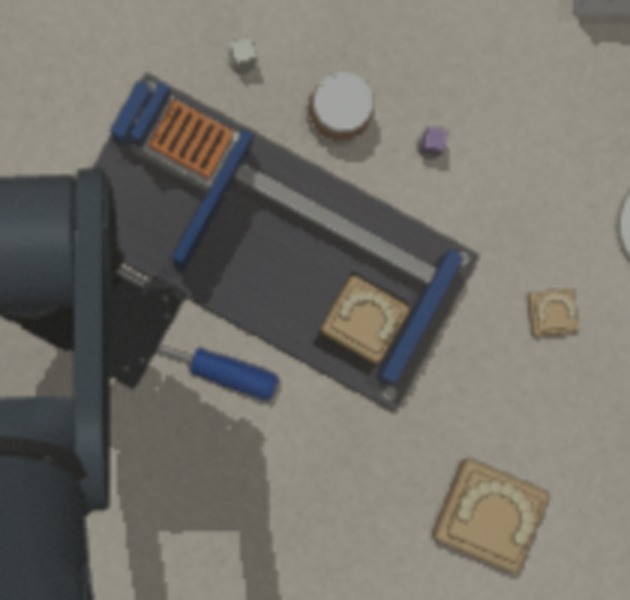

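```bash
python3 - <<'E'
import pickle,cv2,numpy as np
from h import *
d0=pickle.load(open("cap0.pkl","rb"));d=pickle.load(open("cap6.pkl","rb"))
def cf(p):
    e=p-[.53941,-.04497,0];return np.round([1000*e@[.8716,-.4903,0],1000*e@[.4903,.8716,0]],1)
for n,b in(("top",(170,250,270,370)),("scene",(220,310,240,360))):
  for q in(d0,d):
    m=cv2.morphologyEx(orange(q[n]),cv2.MORPH_CLOSE,np.ones((5,5)))[b[0]:b[1],b[2]:b[3]];M=cv2.moments(m,True)
    print(n,M['m00'],cf(ray(q[n],b[2]+M['m10']/M['m00'],b[0]+M['m01']/M['m00'],.09)))
c=d["top"]
for nm,u,v,z in[("wall out a",163,83,.115),("wall out b",134,137,.115),("post in a",152,88,.068),("post in b",125,139,.068)]:
  print(nm,cf(ray(c,240+u/3,150+v/3,z)))
df=cv2.absdiff(d0["scene"]["pixels"],d["scene"]["pixels"]).max(2)
r=d["scene"]["pixels"].shape
for nm,(x,y) in dict(jar=(262,300),bl_a=(298,324),bl_b=(228,290),can=(505,205),disc=(145,264),driver=(318,239),model=(265,240)).items(): print(nm,df[y-8:y+8,x-8:x+8].mean().round(1))
cv2.imwrite("pics/post.png",cv2.resize(c["pixels"][165:220,270:330],None,fx=10,fy=10,interpolation=cv2.INTER_CUBIC)[:,:,::-1])
E
```

```text
top 298.0 [33.2  6.3]
top 7.0 [21.2 83.2]
scene 307.0 [38.1  5.6]
scene 353.0 [36.9 96.9]
wall out a [ 59.  136.8]
wall out b [  9.  135.6]
post in a [ 58.2 147.9]
post in b [  9.6 146.5]
jar 6.6
bl_a 6.1
bl_b 5.8
can 7.5
disc 7.5
driver 14.4
model 13.6
```

View pics/post.png

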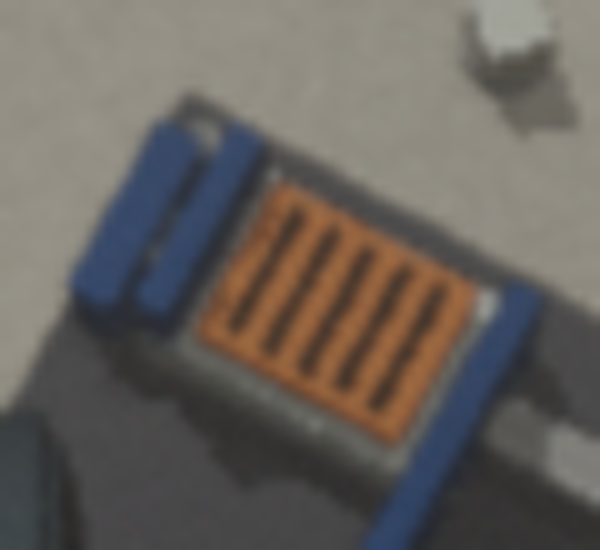

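```bash
python3 - <<'E'
import pickle,numpy as np
from h import *
c=pickle.load(open("cap6.pkl","rb"))["top"]
p=ray(c,270+34.1,165+31,.09);e=p-[.53941,-.04497,0];print("pad y mm",1000*e@[.4903,.8716,0])
from rig import bot,read_state
print(read_state()["force"]);print(bot.hand_in())
E
```

```text
pad y mm 96.14402801418896
[ 0.87004192  0.65756862 -0.07020143]
the job is handed in; nothing more can be done
None
```

The clamp is open and the job is handed in. With the closed fingertips I pressed the orange pad down about 10 mm (roughly 6.5 N) and held it there. I pushed the jaw back along its bar until it stopped hard, eased off the push, lifted straight up and moved the hand aside.

- **Stop reached:** sliding took about 4 N, then the force rose to about 16 N with no further movement. After release, the pad sits about 90 mm further back than at the start. The top and scene views and the finger position agree on where it is to within about 1 mm. I took this as the end stop because the jaw had passed about nine ratchet teeth freely with the pad held. I did not push a second time to confirm it.
- **Gap at the end:** in the top view there is still about 10 mm between the push wall and the end post. So the stop comes before the two touch, and the images alone cannot confirm the full 0.12 m of travel.
- **Surroundings:** in the last images the model, jar, blanks and screwdriver look unmoved. In a pixel comparison, the patches at the model and screwdriver changed more than the other items' patches. I put that down to the moved jaw and the arm's shadow. The can and disc I checked only by that comparison, and they showed no notable change. The wrist force is back to about zero.
- **One failed check:** my colour mask lost the pad in the final top view, so I used its corners instead.

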